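# Dose a reagent reservoir on the slide station

## Task

Set the yellow reservoir flat in the tray of the carriage, then push the carriage by its green handle along the slide, away from the loading end, until it is fully home and the spring detent holds it under the pump's spout. Only then press the bottle's red pump cap right down and let it spring back up, and finally pull the carriage with the reservoir all the way back against the loading stop and let go. Leave the blue reservoir, the tube rack and the jar alone.

Things in the scene. Friction and masses are not known exactly. Their poses are not given: they have to be found in the camera images.
- doser: Station fixed to the bench: grey base 130 mm wide, 350 mm long (its y -205 to +145 mm), 12 mm thick, with rails. Origin: on the bench, on the slide's centre line; slide runs along its +y, loading end -y, home end +y. White pump bottle, 70 mm diameter, fixed at x +115, y +60 mm; thin red spout reaches in -x to the centre line, 187 to 216 mm high. Brass detent roller at x -48, y +108 mm.
- carriage (a joint): Travel of the aluminium carriage along the doser's +y, m: 0 = against the loading stop, 0.150 = fully home at the far stop. 1.5 N of friction; it stays where left. Over the last 15 mm a sprung roller first resists (about 6 N), then snaps behind a catch and holds it home; pulling it out again takes about 6 N.
- carriage_tray (a point): Centre of the carriage's tray floor, 30 mm above the bench; axes as the doser's. The tray pocket is 66 mm (x) by 120 mm (y) inside, its lip 6 mm thick and 8 mm high. It lies under the spout when the carriage is home.
- carriage_handle (a point): Top centre of the carriage's green upright handle, 108 mm from the tray centre towards the loading end (-y), 85 mm above the bench; axes as the doser's. The handle is a block 28 mm wide (x), 14 mm thick (y), standing 55 mm above a 36 mm wide aluminium arm; 35 mm free between it and the tray's lip.
- pump (a joint): Stroke of the pump cap, in m: 0 = up, 0.016 = fully down; a spring returns it (1.5 N at the top, 5.5 N fully down).
- pump_top (a point): Centre of the flat top of the red round pump cap, 42 mm diameter, 220 mm above the bench when up; it moves down with the cap. The spout leaves the cap towards the doser's -x, below this top.
- reservoir_yellow: Loose yellow open trough, 56 mm wide (its x), 110 mm long (its y), 45 mm high, walls 4 mm, upright sides, 0.1 to 0.2 kg, the same either way round. Origin: centre of its underside.
- reservoir_blue: Loose blue trough of the same shape and size; not wanted. Origin: centre of its underside.
- tube_rack: Orange rack 80 x 140 mm with eight white tubes with blue caps, 79 mm high, loose; not wanted. Origin: centre of its underside.
- jar: Glass jar with orange cap, 76 mm diameter, 110 mm high, loose; not wanted. Origin: centre of its underside.

How it is judged:
By the outcome, as a careful person would: the job done as asked, in the order asked, and still so for the second after the job is handed in, with the robot touching nothing.
It also fails if it takes over 72 s, if anything falls off the work surface, if the arm or the gripper's body presses on something with over 40 N, if the wrist force passes 120 N, or if a joint passes its speed limit or range.

## Robot

A 6-joint arm with a two-finger parallel gripper is mounted at the origin on the work surface. World frame = base frame: x ahead of the robot, y to its left, z up, the work surface at z = 0. Lengths are in mm, angles in rad, forces in N, time in s.
With the tool pointing down it reaches from about 375 to 900 mm from the base axis. Payload 3.1 kg.
Tool frame: the origin (TCP) lies at the very end of the fingers, on their centre line; the grasp point (between the pads) lies 19 mm behind it; z points along the fingers, y is the line along which they close (so a half turn about z gives the same grasp; the last joint's range is limited). The gripper opens to 85 mm and grips with 20 to 120 N. Pads are 22 mm wide; open, the fingers measure 114 mm over their backs; the gripper's body (76 mm by 85 mm) begins 54 mm behind the grasp point. The pads swing forward as they close: fully open they stand 13 mm farther back than shut.
Start: joints at [1.032, 0.527, 1.433, -0, 1.181, -0.178], TCP at [220.598, 584.751, 231.31] pointing down, gripper open.
Joint ranges: [-3.08, 3.08], [-0.75, 2.2], [0.22, 2.44], [-1.43, 4.57], [0, 2.65], [-2.85, 2.85]. Speed limits (rad/s): [2.79, 2.79, 3.14, 3.14, 3.14, 3.14].

## Interface

Orientations are given as a unit quaternion [x, y, z, w].
In Python, from bench import r, snapshot, camera_params, ticket, boxes_of gives the robot as it stands.
- The arm moves only by the shell command python3 -m crank 'ROWS' [OPENING] [FORCE]. ROWS is JSON, a list of rows, each a list of 4 numbers: the shift along the world's x, y, z in m, then the turn about the world's z in degrees. A call has 1 to 8 rows; each row is the pose to reach, as a shift and turn from the pose commanded when the call began; what a row does not reach only later rows make up. A row lasts 1/8 s, in which the tool goes at most 62.5 mm and 10.7 degrees, less where a joint would pass 70% of its speed; a pose out of reach is approached as far as the arm can. A call with a gripper value outside its range is refused whole. OPENING is the finger opening in m, from 0 to 0.0854, set as the call begins (- or left out, the last holds). The fingers move at their own pace and stop on an object; FORCE is the grip in N (left out, the last holds). Time passes only in rows, so rows that repeat a pose let the fingers close. It gives the time, the measured TCP pose, the force, the opening and the grip force at its end, in the units of the state.
- r.get_obs(): the state, without advancing time (a new reading comes with each control period).
- snapshot(name): name is "scene" or "top"; returns (picture, depth): 384x512x3 uint8, red, green, blue; 384x512 float32, mm along the optical axis (not along the pixel's ray), 0 where there is no reading.
- camera_params(name): a dict with "camera_matrix" (3x3 intrinsics, pixels), "dist_coeffs" ([k1, k2, p1, p2, k3] as OpenCV has them; the pictures are not rectified), "extrinsics" (4x4, takes a point from camera to world coordinates). Camera axes: x right, y down, z forward; pixel columns grow to the right and rows downward; lengths in mm; the calibration is good to about 2 mm. A picture is of the moment at which its call begins. camera_params takes no time and is no camera call.
- ticket.hand_in(): hands the job in; it is judged then, once.
Trained networks look in the newest picture that a camera, given by its name, has taken for a name from the list of things; names that differ only in an ending like _2 or _b are one class to them, and where a whole thing is asked for, a point or a joint stands for the part that bears it (a point fixed in the world has none). Each returns a list of dicts, best first, with "conf" (0 to 1); they miss things now and then, are a little off and sometimes report something else, mostly with a low value. They report only what shows in the picture. A call takes as long as a camera call.
- boxes_of(camera, name): "rect" ([centre column, centre row, width, height] in pixels, round what is visible of it).
The state is a dict: "t": time; "qpos": joint angles; "qd": joint speeds; "tau": joint torques, N m; "tool_pos": TCP position; "tcp_rot": TCP orientation; "force": force on the tool from outside, world axes, zero at the start; "wrist_torque": the same for the moment, N m; "width": opening from 0.0 (shut) to 1.0 (fully open); "grip_force": force on a finger pad.
Only numpy, scipy, OpenCV 4.12 (cv2) and the standard library are available. Lean on these libraries where they do the work, as an engineer would, in place of code of your own. Each camera call takes 0.05 s, during which the arm holds its last target. There are 200 camera calls.

## Working session

There is one attempt and no reset: what is moved stays moved. The work goes in short steps, Python scripts to look and compute and a shell command to move; the robot and the scene stay as the last step left them, time stands still between calls to the robot, and variables do not carry over. Pictures are saved under pics/ and viewed, at most 10 in all, crops included, and the job is handed in when it is done.

```bash
ls; mkdir -p pics; cat > h.py <<'E'
import numpy as np, cv2
from bench import r, snapshot, camera_params, ticket, boxes_of
def cloud(name):
    pic,d=snapshot(name); p=camera_params(name)
    K=np.array(p["camera_matrix"]);D=np.array(p["dist_coeffs"]);T=np.array(p["extrinsics"])
    h,w=d.shape; u,v=np.meshgrid(np.arange(w),np.arange(h))
    n=cv2.undistortPoints(np.stack([u,v],-1).reshape(-1,1,2).astype(np.float64),K,D).reshape(h,w,2)
    P=np.concatenate([n*d[...,None],d[...,None]],-1)
    W=P@T[:3,:3].T+T[:3,3]; W[d==0]=np.nan
    return pic,d,W
E
python3 - <<'E'
from h import *
ims=[]
for c in("scene","top"):
    pic,d,W=cloud(c); cv2.imwrite(f"pics/{c}0.png",pic[...,::-1]); np.savez(f"/tmp/{c}0.npz",pic=pic,W=W)
    print(c,np.array(camera_params(c)["extrinsics"]).round(2)[:3].tolist())
    for n in("doser","carriage_tray","carriage_handle","pump_top","reservoir_yellow","reservoir_blue","tube_rack","jar"):
        for b in boxes_of(c,n)[:2]:
            x,y=map(int,b["rect"][:2]); print(n,np.round(b["rect"]),round(b["conf"],2),W[min(y,383),min(x,511)].round())
print(r.get_obs())
E
```

```text
pics
scene [[-0.59, 0.5, -0.64, 1287.26], [0.81, 0.38, -0.45, 522.62], [0.02, -0.78, -0.63, 792.01]]
doser [274. 220. 110.  96.] 0.59 [671. 172. 117.]
carriage_tray [254. 197.  58.  40.] 0.93 [539.   9.  27.]
carriage_tray [294. 187.  28.  29.] 0.65 [618. 194. 214.]
pump_top [294. 187.  27.  26.] 0.84 [618. 194. 214.]
pump_top [372. 250.  55.  48.] 0.49 [518. 416.  27.]
reservoir_yellow [198. 153.  35.  20.] 0.7 [ 470. -306.   41.]
reservoir_blue [162. 174.  37.  23.] 0.71 [ 620. -350.   13.]
tube_rack [162. 175.  38.  26.] 0.72 [ 618. -347.    9.]
tube_rack [372. 250.  52.  48.] 0.7 [518. 416.  27.]
jar [170. 214.  22.  40.] 0.75 [ 804. -103.   83.]
top [[0.01, -0.98, 0.18, 381.21], [-1.0, -0.0, 0.01, 47.82], [-0.01, -0.18, -0.98, 1511.31]]
doser [246. 212. 115.  75.] 0.7 [576.  96.  34.]
carriage_tray [274. 223.  62.  31.] 0.93 [541.   6.  28.]
carriage_handle [275. 219.  58.  28.] 0.66 [551.   6.  25.]
carriage_handle [376. 197.  40.  23.] 0.51 [ 628. -330.    3.]
pump_top [211. 195.  13.  54.] 0.86 [597. 189. 217.]
reservoir_yellow [382. 252.  32.  22.] 0.56 [ 452. -340.   -1.]
r
[... 173 characters left out ...]
{'t': 0.9, 'qpos': array([ 1.03152094e+00,  5.27429727e-01,  1.43269020e+00,  4.87486919e-06,
        1.18141408e+00, -1.78488904e-01]), 'qd': array([ 1.36508952e-03, -2.34477452e-04,  6.46606020e-05,  9.47832388e-04,
        4.12515760e-05,  9.61431103e-04]), 'tau': array([ 2.46463478e-04, -4.42297554e+01, -1.78427643e+01, -3.45766985e-04,
        6.28119305e-04,  4.05499250e-06]), 'tool_pos': array([220.5865318 , 584.75961155, 231.35674504]), 'tcp_rot': array([1.79417358e-01, 9.83773048e-01, 2.82467459e-05, 8.18767489e-06]), 'force': array([ 0.64984138,  0.13354475, -0.61351895]), 'wrist_torque': array([ 0.02202126,  0.05730739, -0.0018067 ]), 'grip_force': 0.0, 'width': 0.998164584986395}
```

View pics/top0.png

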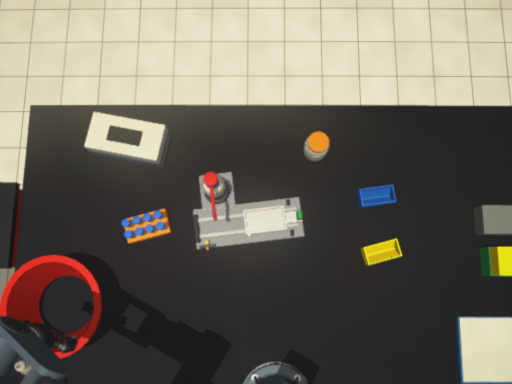

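View pics/scene0.png

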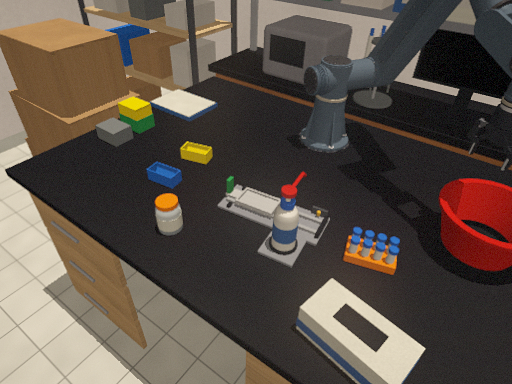

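The top view shows the yellow trough at (382,252), the green handle at (299,214), the tray at (268,221) and the red cap at (211,179). The loading end points to world -y.

```bash
python3 - <<'E'
import numpy as np,cv2
for c in("top","scene"):
    z=np.load(f"/tmp/{c}0.npz");pic,W=z["pic"],z["W"]
    H=cv2.cvtColor(pic,cv2.COLOR_RGB2HSV);h,s,v=H[...,0],H[...,1],H[...,2]
    X,Y,Z=W[...,0],W[...,1],W[...,2]
    def rect(m,n):
        p=W[m]; 
        if len(p)<4: print(c,n,len(p));return
        print(c,n,len(p),"minrect",[np.round(q,1).tolist() if not np.isscalar(q) else round(q,1) for q in cv2.minAreaRect(p[:,:2].astype(np.float32))],"med",np.median(p,0).round(1),"z",np.percentile(p[:,2],[5,50,95]).round(1))
    ye=(h>20)&(h<35)&(s>120)&(v>80)&(Y>-480)&(Y<-200)&(X>350)&(X<600)
    rect(ye&(Z>-10),"yellow all");rect(ye&(Z>38),"yellow rim")
    bl=(h>100)&(h<130)&(s>120)&(Y>-480)&(Y<-200)&(X>520)&(X<760)&(Z>35); rect(bl,"blue rim")
    g=(h>45)&(h<85)&(s>100)&(Y>-250)&(Y<0)&(X>480)&(X<680); rect(g,"green");rect(g&(Z>78),"green top")
    red=((h<8)|(h>172))&(s>130)&(X>450)&(X<720)&(Y>40)&(Y<300)&(Z>170);rect(red,"red");rect(red&(Z>214)&(X>590),"cap")
    gr=(s<60)&(X>430)&(X<680)&(Y>-180)&(Y<260)
    rect(gr&(Z>34)&(Z<44)&(Y<100),"lip");rect(gr&(Z>7)&(Z<16)&(v>60)&(X<600),"base")
    rect(gr&(Z>24)&(Z<33)&(v>110)&(Y<80),"floor")
E
python3 - <<'E'
import cv2
a=cv2.imread('pics/top0.png')[160:290,180:420]
b=cv2.imread('pics/scene0.png')[130:270,140:345]
a=cv2.resize(a,(720,390));cv2.imwrite('pics/c0.png',a)
E
```

```text
top yellow all 763 minrect [[449.6, -340.1], [63.8, 127.2], 15.1] med [ 448.5 -336.    19.4] z [-1.4 19.4 46.4]
top yellow rim 149 minrect [[449.5, -332.2], [56.4, 111.1], 14.9] med [ 449.6 -333.5   44.2] z [39.1 44.2 49.2]
top blue rim 169 minrect [[628.2, -323.2], [57.2, 113.2], 8.5] med [ 628.3 -324.1   43. ] z [37.  43.  47.8]
top green 43 minrect [[566.1, -75.2], [32.3, 23.9], 11.9] med [563.  -72.5  83.3] z [ 0.2 83.3 89. ]
top green top 35 minrect [[561.0, -70.0], [13.0, 24.8], 88.8] med [563.  -69.9  85.4] z [79.5 85.4 89.1]
top red 278 minrect [[599.3, 194.2], [39.6, 136.2], 88.6] med [633.4 187.3 217.4] z [205.9 217.4 222.8]
top cap 172 minrect [[629.1, 196.7], [38.6, 72.6], 78.1] med [642.8 192.7 219.2] z [215.2 219.2 223.2]
top lip 265 minrect [[552.9, 14.5], [82.1, 177.9], 9.5] med [549.6  28.4  36.7] z [34.1 36.7 41.9]
top base 1771 minrect [[527.6, 85.6], [143.0, 347.9], 0.2] med [523.  142.1  11.6] z [ 7.9 11.6 15.4]
top floor 700 minrect [[559.7, -0.6], [113.0, 160.5], 0.4] med [553.6  15.4  29. ] z [24.7 29.  32.4]
scene yellow all 563 minrect [[422.0, -362.5], [136
[... 316 characters left out ...]
.1, -101.2], [130.1, 21.5], 41.3] med [570.9 -66.2  62.7] z [37.5 62.7 83.6]
scene green top 25 minrect [[563.3, -68.2], [26.2, 11.4], 15.4] med [562.3 -67.3  82. ] z [78.6 82.  85.3]
scene red 253 minrect [[600.0, 196.2], [38.7, 134.1], 88.6] med [642.1 191.1 216.2] z [207.2 216.2 219.7]
scene cap 145 minrect [[636.5, 195.6], [38.2, 58.1], 86.4] med [646.4 194.8 218.4] z [215.1 218.4 220. ]
scene lip 170 minrect [[551.2, 18.3], [81.6, 166.3], 7.1] med [556.7  33.7  36. ] z [34.4 36.  38.4]
scene base 785 minrect [[540.6, 89.9], [140.6, 346.9], 4.5] med [569.2 191.6  10.5] z [ 7.9 10.5 13.7]
scene floor 546 minrect [[554.7, 2.7], [78.7, 161.2], 6.7] med [550.4  17.4  28.3] z [25.5 28.3 31.4]
```

View pics/c0.png

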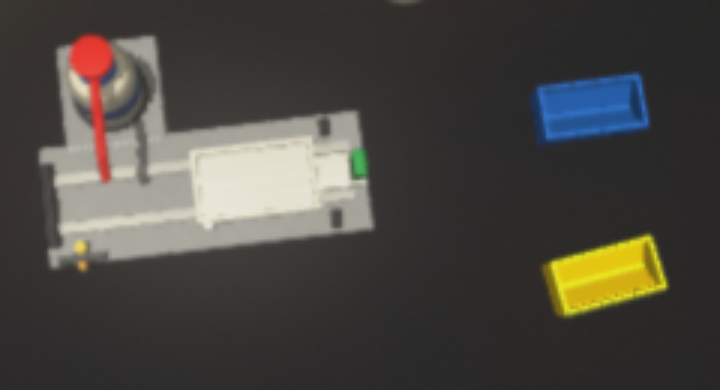

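```bash
cat > tray.py <<'E'
from h import *
def plane(c,uv,z):
    p=camera_params(c);K=np.array(p["camera_matrix"]);D=np.array(p["dist_coeffs"]);T=np.array(p["extrinsics"])
    n=cv2.undistortPoints(np.array(uv,float).reshape(-1,1,2),K,D).reshape(-1,2)
    d=np.c_[n,np.ones(len(n))]@T[:3,:3].T; s=(z-T[2,3])/d[:,2]
    return (T[:3,3]+s[:,None]*d)[:,:2]
E
python3 - <<'E'
from tray import *
z=np.load("/tmp/top0.npz");pic,W=z["pic"],z["W"]
H=cv2.cvtColor(pic,cv2.COLOR_RGB2HSV);v=H[...,2].astype(int);s=H[...,1]
m=np.zeros(v.shape,np.uint8);m[190:260,235:290]=((v>170)&(s<60))[190:260,235:290]
n,l,st,_=cv2.connectedComponentsWithStats(m);k=1+st[1:,4].argmax()
yy,xx=np.where(l==k);q=plane("top",np.c_[xx,yy],38)
# tray w/out arm: opening of mask
mo=cv2.morphologyEx((l==k).astype(np.uint8),cv2.MORPH_OPEN,np.ones((17,17)))
yy,xx=np.where(mo>0);q=plane("top",np.c_[xx,yy],38)
print("tray",cv2.minAreaRect(q.astype(np.float32)),len(q),q.mean(0))
h=H[...,0]
m=((h>45)&(h<85)&(s>100));m[:200]=0;m[235:]=0;m[:,:285]=0;m[:,312:]=0
yy,xx=np.where(m);print("handle px mean",plane("top",[[xx.mean(),yy.mean()]],85),len(xx))
m=((h<8)|(h>172))&(s>130);m[:165]=0;m[187:]=0;m[:,:195]=0;m[:,225:]=0
yy,xx=np.where(m);q=plane("top",np.c_[xx,yy],220)
print("cap",cv2.minEnclosingCircle(q.astype(np.float32)))
m=(v>70)&(s<60);m=m.astype(np.uint8);m[:215]=0;m[:,:190]=0;m[:,310:]=0
# lower edge of base
e=[(x,np.where(m[:,x])[0].max()) for x in range(212,300,3)]
w=plane("top",e,12);print("yaw lower edge",np.degrees(np.polyfit(w[:,1],w[:,0],1)[0]),w[0],w[-1])
z=np.load("/tmp/scene0.npz");W=z["W"];pic=z["pic"];H=cv2.cvtColor(pic,cv2.COLOR_RGB2HSV);h,s=H[...,0],H[...,1]
m=((h<8)|(h>172))&(s>130)&(abs(W[...,2]-219)<3)&(np.hypot(W[...,0]-645,W[...,1]-195)<30)
print("scene cap",cv2.minEnclosingCircle(W[m][:,:2].astype(np.float32)),m.sum())
E
python3 -m crank '[[0.03,-0.05,0.08,0],[0.08,-0.1,0.08,-5],[0.13,-0.15,0.08,-10],[0.17,-0.2,0.08,-20],[0.2,-0.25,0.08,-25],[0.22,-0.31,0.08,-30],[0.23,-0.37,0.08,-35],[0.24,-0.43,0.08,-40]]' 0.0854 25
```

```text
tray ((548.5265502929688, 32.998661041259766), (86.34431457519531, 137.34762573242188), 0.5390751957893372) 1119 [548.52797029  34.36313369]
handle px mean [[560.38142296 -71.51597964]] 43
cap ((644.0322265625, 192.7796630859375), 22.585481643676758)
yaw lower edge 111.58528035809016 [461.68840849 204.69316492] [ 51.26052443 -70.52040788]
scene cap ((644.4344482421875, 193.99542236328125), 21.3940486907959) 128
t: 1.9
tool_pos: [454.7, 185.3, 311.5]
tcp_rot: [0.506, 0.862, 0.0, 0.0]
force: [0.1, 0.1, -0.3]
width: 1.001
grip_force: 0.0
```

```bash
python3 -m crank '[[0,-0.05,0,0],[0.0,-0.11,0,-5],[0,-0.17,0,-10],[0,-0.23,0,-14],[0,-0.29,0,-14],[0,-0.35,-0.02,-14],[0,-0.41,-0.06,-14],[-0.01,-0.45,-0.1,-14]]' 0.0854 25
python3 -m crank '[[0,0,0,0],[0,0,0,0],[0,0,0,0]]'
```

```text
t: 2.9
tool_pos: [445.6, -262.3, 214.7]
tcp_rot: [0.607, 0.795, -0.0, 0.002]
force: [-0.3, 0.2, 0.2]
width: 1.001
grip_force: 0.0
t: 3.28
tool_pos: [445.5, -258.4, 215.9]
tcp_rot: [0.606, 0.796, 0.0, 0.001]
force: [-0.1, -0.5, 1.0]
width: 0.996
grip_force: 0.0
```

```bash
python3 - <<'E'
from h import *
o=r.get_obs();print(o["tool_pos"],o["tcp_rot"]);a,b=o["tcp_rot"][:2];print("yaw close",np.degrees(np.arctan2(b*b-a*a,2*a*b)))
pic,d,W=cloud("scene");H=cv2.cvtColor(pic,cv2.COLOR_RGB2HSV);h,s,v=H[...,0],H[...,1],H[...,2]
X,Y,Z=W[...,0],W[...,1],W[...,2]
np.savez("/tmp/scene1.npz",pic=pic,W=W)
g=(h>45)&(h<85)&(s>100)&(Y>-120)&(Y<-30)&(X>520)&(X<600)
p=W[g&(Z>79)];print("green",np.median(p,0),cv2.minAreaRect(p[:,:2].astype(np.float32)))
E
```

```text
[ 445.45179027 -258.42336125  215.92646914] [6.05846242e-01 7.95580967e-01 2.27797363e-05 1.12047554e-03]
yaw close 15.420422325026859
green [563.11371909 -68.59891926  82.16122092] ((563.029541015625, -68.6660385131836), (30.674463272094727, 11.397394180297852), 7.997634410858154)
```

```bash
python3 -m crank '[[0.002,-0.04,-0.03,0],[0.0035,-0.073,-0.06,0],[0.0035,-0.073,-0.11,0],[0.0035,-0.073,-0.15,0],[0.0035,-0.073,-0.18,0],[0.0035,-0.073,-0.199,0],[0.0035,-0.073,-0.199,0],[0.0035,-0.073,-0.199,0]]' 0.0854 25
python3 -m crank '[[0,0,0,0],[0,0,0,0],[0,0,0,0],[0,0,0,0],[0,0,0,0],[0,0,0,0]]' 0.03 25
```

```text
t: 4.32
tool_pos: [449.3, -332.4, 16.9]
tcp_rot: [0.606, 0.795, -0.0, 0.001]
force: [0.4, -0.1, 0.3]
width: 1.003
grip_force: 0.0
t: 5.08
tool_pos: [448.8, -332.6, 16.8]
tcp_rot: [0.606, 0.795, -0.0, 0.001]
force: [-0.3, 1.3, 7.2]
width: 0.648
grip_force: 28.0
```

```bash
python3 -m crank '[[0,0,0.02,0],[0,0,0.06,0],[0,0,0.11,0],[0.015,0.05,0.14,-3],[0.03,0.1,0.14,-6],[0.045,0.15,0.14,-9],[0.06,0.2,0.14,-9],[0.07,0.25,0.14,-9]]' - 25
python3 -m crank '[[0.01,0.04,0,0],[0.02,0.07,0,0],[0.025,0.09,0,0],[0.027,0.1,0,0],[0.027,0.1,0,0],[0.027,0.1,0,0]]'
python3 - <<'E'
from h import *
o=r.get_obs();print(o["tool_pos"]);a,b=o["tcp_rot"][:2];print("yaw close",np.degrees(np.arctan2(b*b-a*a,2*a*b)),o["width"],o["force"])
ims=[]
for c in("scene","top"):
    pic,d,W=cloud(c);H=cv2.cvtColor(pic,cv2.COLOR_RGB2HSV);h,s,v=H[...,0],H[...,1],H[...,2]
    t=o["tool_pos"]
    m=(h>20)&(h<35)&(s>120)&(v>60)&(np.hypot(W[...,0]-t[0],W[...,1]-t[1])<110)&(W[...,2]>90)
    p=W[m];print(c,len(p),p.min(0),p.max(0)); p=p[p[:,2]>t[2]+20]
    if len(p)>5:print(cv2.minAreaRect(p[:,:2].astype(np.float32)))
    ims.append(pic)
cv2.imwrite("pics/hold.png",np.hstack([cv2.resize(ims[0][60:260,150:370],(440,400)),cv2.resize(ims[1][150:290,200:326],(360,400))])[...,::-1])
E
```

```text
t: 6.08
tool_pos: [518.4, -80.7, 155.6]
tcp_rot: [0.667, 0.745, 0.0, 0.0]
force: [-0.1, -0.6, -1.8]
width: 0.651
grip_force: 27.4
t: 6.82
tool_pos: [544.9, 17.0, 155.6]
tcp_rot: [0.667, 0.745, -0.0, -0.0]
force: [-0.7, 0.1, -1.4]
width: 0.646
grip_force: 27.4
[544.92993629  17.00406854 155.56893851]
yaw close 6.286084261016014 0.6456200871227601 [-0.69270334  0.06890262 -1.40365964]
scene 676 [508.70067358 -39.35611205 135.3100426 ] [608.10879286  75.35350179 234.49674851]
((554.9317626953125, 24.402557373046875), (82.78306579589844, 119.71819305419922), 34.21342086791992)
top 170 [475.61968176 -29.23575827 136.67548795] [551.76617747  70.54590148 559.92463178]
((501.4335021972656, 24.813278198242188), (98.68135833740234, 58.26089096069336), 83.47825622558594)
```

View pics/hold.png

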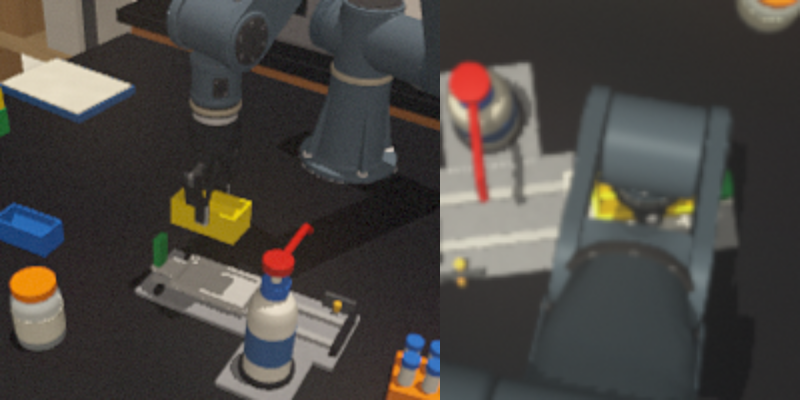

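The trough hangs level in the gripper (scene crop, 210,215). Before placing, I'll rectify the tray lip plane from both first pictures to fix the tray centre.

```bash
python3 - <<'E'
from tray import *
th=np.radians(6.7);O=np.array([537,120.3]);ex=np.array([np.cos(th),np.sin(th)]);ey=np.array([-np.sin(th),np.cos(th)])
out=[]
for c in("top","scene"):
    pic=np.load(f"/tmp/{c}0.npz")["pic"];p=camera_params(c)
    K=np.array(p["camera_matrix"]);D=np.array(p["dist_coeffs"]);T=np.linalg.inv(np.array(p["extrinsics"]))
    # rows: x from +60 to -60 ; cols: y from -220 to 0 , 3.5 px/mm
    s=3.2;yy=np.arange(-225,20,1/s);xx=np.arange(50,-50,-1/s)
    A,B=np.meshgrid(yy,xx);P=O+A[...,None]*ey+B[...,None]*ex
    P=np.concatenate([P,np.full(A.shape+(1,),38.)],-1).reshape(-1,3)
    uv,_=cv2.projectPoints(P,cv2.Rodrigues(T[:3,:3])[0],T[:3,3],K,D)
    uv=uv.reshape(A.shape+(2,)).astype(np.float32)
    im=cv2.remap(pic,uv[...,0],uv[...,1],cv2.INTER_CUBIC)
    # expected lip outer/inner at carriage 0
    for (hx,hy) in((39,66),(33,60)):
        f=lambda x,y:(int((y+225)*s),int((50-x)*s))
        cv2.rectangle(im,f(-hx,-90-hy),f(hx,-90+hy),(255,0,0),1)
    out.append(im)
cv2.imwrite("pics/rect.png",np.vstack(out)[:600,:800,::-1]);print(np.vstack(out).shape)
E
```

```text
(640, 784, 3)
```

View pics/rect.png

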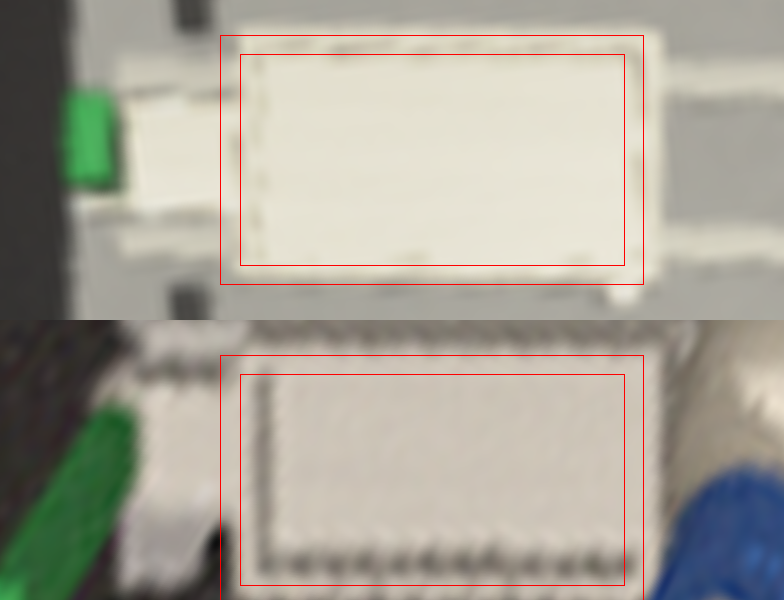

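Both views show the tray about 5 mm further along +y and 2 mm further along +x than predicted (outer right edge at column 661 vs 643), so its centre is about (549, 36).

```bash
python3 -m crank '[[0.004,0.0185,0,0.4],[0.004,0.0185,-0.03,0.4],[0.004,0.0185,-0.06,0.4],[0.004,0.0185,-0.08,0.4],[0.004,0.0185,-0.093,0.4],[0.004,0.0185,-0.1,0.4],[0.004,0.0185,-0.1,0.4]]'
python3 -m crank '[[0,0,-0.002,0],[0,0,-0.004,0],[0,0,-0.004,0]]'
```

```text
t: 7.8
tool_pos: [549.3, 36.5, 55.6]
tcp_rot: [0.664, 0.747, 0.0, -0.0]
force: [-0.4, -0.1, -0.9]
width: 0.653
grip_force: 27.4
t: 8.18
tool_pos: [549.3, 36.3, 51.9]
tcp_rot: [0.664, 0.747, 0.0, 0.0]
force: [-0.3, -0.1, -1.6]
width: 0.654
grip_force: 27.4
```

```bash
python3 -m crank '[[0,-0.0005,-0.001,0],[0,-0.0005,-0.002,0],[0,-0.0005,-0.002,0]]'
python3 -m crank '[[0,0,-0.001,0],[0,0,-0.002,0],[0,0,-0.002,0]]'
python3 - <<'E'
from h import *
ims=[]
pic,d,W=cloud("scene");
cv2.imwrite("pics/low.png",cv2.resize(pic[130:260,200:340],(700,650))[:600,...,::-1])
E
```

```text
t: 8.55
tool_pos: [549.1, 35.8, 49.5]
tcp_rot: [0.664, 0.747, -0.0, -0.0]
force: [0.5, -0.3, -1.2]
width: 0.652
grip_force: 27.4
t: 8.93
tool_pos: [549.1, 35.8, 47.5]
tcp_rot: [0.664, 0.747, -0.0, -0.0]
force: [0.0, -0.0, -1.5]
width: 0.656
grip_force: 27.4
```

View pics/low.png

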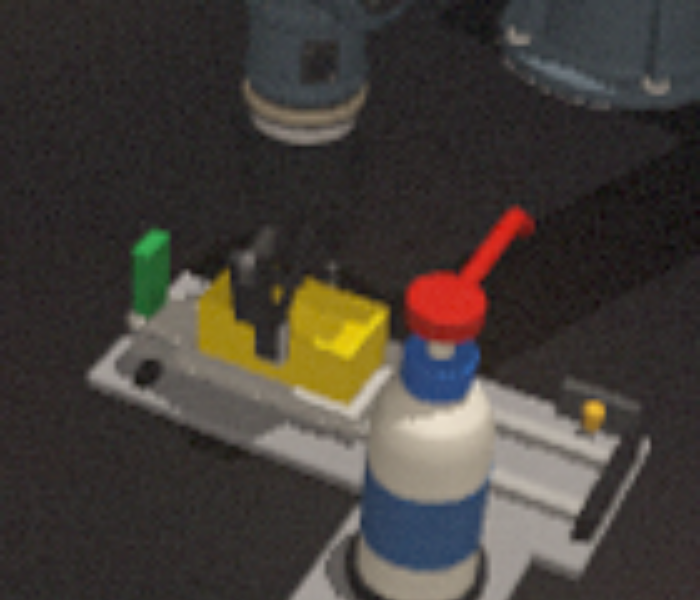

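The trough sits inside the lip (crop 290,350), with white lip visible around its near and right sides. I'll keep lowering it to the floor.

```bash
python3 -m crank '[[0,0,-0.001,0],[0,0,-0.0015,0],[0,0,-0.0015,0]]'
python3 -m crank '[[0,0,-0.0015,0],[0,0,-0.0015,0]]'
```

```text
t: 9.35
tool_pos: [549.3, 35.8, 46.8]
tcp_rot: [0.664, 0.747, 0.0, 0.0]
force: [-1.4, -0.0, 5.4]
width: 0.65
grip_force: 28.1
t: 9.6
tool_pos: [549.3, 35.8, 46.7]
tcp_rot: [0.664, 0.747, 0.0, 0.0]
force: [-4.9, -0.5, 15.9]
width: 0.652
grip_force: 29.5
```

```bash
python3 -m crank '[[0,0,0.001,0],[0,0,0.001,0],[0,0,0.001,0],[0,0,0.001,0],[0,0,0.001,0]]' 0.0854
python3 -m crank '[[0,0,0.02,0],[0,0,0.06,0],[0.005,-0.03,0.1,0],[0.01,-0.07,0.11,0],[0.012,-0.1,0.11,0],[0.0135,-0.106,0.11,0],[0.0135,-0.106,0.11,0]]'
python3 - <<'E'
from h import *
ims=[]
pic,d,W=cloud("scene");H=cv2.cvtColor(pic,cv2.COLOR_RGB2HSV);h,s,v=H[...,0],H[...,1],H[...,2]
X,Y,Z=W[...,0],W[...,1],W[...,2]
m=(h>20)&(h<35)&(s>120)&(v>60)&(abs(X-549)<80)&(abs(Y-36)<90);p=W[m&(Z>68)];print(cv2.minAreaRect(p[:,:2].astype(np.float32)),np.percentile(p[:,2],[5,50,95]),len(p))
g=(h>45)&(h<85)&(s>100)&(Y>-120)&(Y<-30)&(X>520)&(X<600)
p=W[g&(Z>79)];print("green",len(p),np.median(p,0),cv2.minAreaRect(p[:,:2].astype(np.float32)))
cv2.imwrite("pics/placed.png",cv2.resize(pic[130:260,200:340],(640,594))[...,::-1])
E
```

```text
t: 10.22
tool_pos: [549.1, 35.8, 45.4]
tcp_rot: [0.664, 0.747, -0.0, -0.0]
force: [0.6, 0.1, -0.5]
width: 0.998
grip_force: 0.0
t: 11.1
tool_pos: [562.3, -69.9, 155.2]
tcp_rot: [0.665, 0.747, -0.0, -0.001]
force: [0.3, -0.3, -0.7]
width: 1.003
grip_force: 0.0
((549.164794921875, 36.167213439941406), (61.23396301269531, 111.38066864013672), 5.246063709259033) [68.45895615 72.32066132 74.86649998] 171
green 22 [563.3217782  -69.15894219  82.15839914] ((561.6254272460938, -69.23973846435547), (29.634262084960938, 10.699836730957031), 7.1897759437561035)
```

View pics/placed.png

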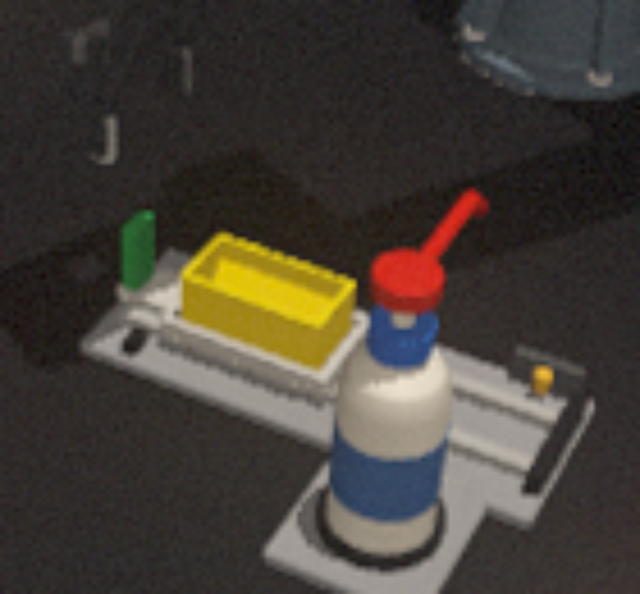

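Trough is flat in the tray (crop 265,300; rim at about 75 mm). Next, grip the handle.

```bash
python3 -m crank '[[0,0,-0.03,0],[0,0,-0.06,0],[0,0,-0.09,0],[0,0,-0.105,0],[0,0,-0.105,0]]'
python3 -m crank '[[0,0,0,0],[0,0,0,0],[0,0,0,0],[0,0,0,0],[0,0,0,0],[0,0,0,0],[0,0,0,0]]' 0.01 40
python3 -m crank '[[-0.001,0.01,0,0],[-0.0035,0.03,0,0],[-0.006,0.05,0,0],[-0.008,0.07,0,0],[-0.0105,0.09,0,0],[-0.0125,0.107,0,0],[-0.0141,0.12,0,0],[-0.0141,0.12,0,0]]'
```

```text
t: 11.78
tool_pos: [561.9, -69.1, 49.7]
tcp_rot: [0.664, 0.748, -0.0, -0.001]
force: [-0.1, 0.5, 0.0]
width: 1.002
grip_force: 0.0
t: 12.65
tool_pos: [562.2, -70.4, 51.7]
tcp_rot: [0.664, 0.747, -0.0, -0.0]
force: [-2.9, 0.8, 5.2]
width: 0.323
grip_force: 40.8
t: 13.65
tool_pos: [547.0, 50.9, 51.6]
tcp_rot: [0.664, 0.748, -0.001, -0.001]
force: [-3.9, 1.1, 6.3]
width: 0.322
grip_force: 41.0
```

```bash
python3 -m crank '[[-0.0006,0.005,0,0],[-0.0012,0.01,0,0],[-0.0018,0.015,0,0],[-0.0023,0.02,0,0],[-0.0023,0.02,0,0]]'
python3 -m crank '[[-0.0004,0.003,0,0],[-0.0007,0.006,0,0],[-0.0007,0.006,0,0]]'
```

```text
t: 14.28
tool_pos: [544.7, 69.0, 51.6]
tcp_rot: [0.664, 0.748, -0.001, -0.001]
force: [-4.9, -3.0, 7.2]
width: 0.322
grip_force: 41.1
t: 14.65
tool_pos: [544.2, 72.9, 51.7]
tcp_rot: [0.664, 0.748, -0.002, 0.0]
force: [-4.4, -11.4, 8.9]
width: 0.32
grip_force: 41.1
```

```bash
python3 -m crank '[[-0.0002,0.002,0,0],[-0.0004,0.004,0,0],[-0.0004,0.004,0,0]]'
python3 - <<'E'
from h import *
o=r.get_obs();print(o["force"],o["tool_pos"])
E
```

```text
t: 15.02
tool_pos: [544.2, 73.1, 51.7]
tcp_rot: [0.663, 0.749, -0.005, 0.002]
force: [-5.4, -27.0, 7.1]
width: 0.32
grip_force: 41.1
[ -5.4467526  -26.98185627   7.12705183] [544.16808148  73.1431877   51.69934576]
```

```bash
python3 -m crank '[[0.0003,-0.003,0,0],[0.0005,-0.0045,0,0],[0.0005,-0.0045,0,0]]'
```

```text
t: 15.4
tool_pos: [544.1, 73.0, 51.6]
tcp_rot: [0.663, 0.748, -0.002, -0.0]
force: [-5.2, -9.1, 7.2]
width: 0.322
grip_force: 41.1
```

```bash
python3 -m crank '[[0.0002,-0.0015,0,0],[0.0002,-0.0015,0,0],[0.0002,-0.0015,0,0],[0.0002,-0.0015,0,0],[0.0002,-0.0015,0,0]]' 0.0854
python3 -m crank '[[0,0,0.03,0],[0,0,0.09,0],[0,0,0.15,0],[0,0,0.21,0],[0,0,0.21,0]]'
python3 - <<'E'
from tray import *
pic,d,W=cloud("scene");H=cv2.cvtColor(pic,cv2.COLOR_RGB2HSV);h,s,v=H[...,0],H[...,1],H[...,2]
X,Y,Z=W[...,0],W[...,1],W[...,2]
g=(h>45)&(h<85)&(s>100)&(Y>0)&(Y<140)&(X>500)&(X<600)
p=W[g&(Z>79)];print("green",len(p),np.median(p,0))
cv2.imwrite("pics/home.png",cv2.resize(pic[130:260,200:340],(640,594))[...,::-1]);print(r.get_obs()["tool_pos"])
E
```

```text
t: 16.02
tool_pos: [545.9, 74.0, 50.5]
tcp_rot: [0.664, 0.747, -0.0, -0.0]
force: [0.4, -0.7, 0.4]
width: 0.995
grip_force: 0.0
t: 16.65
tool_pos: [549.2, 73.8, 266.2]
tcp_rot: [0.664, 0.747, 0.004, 0.005]
force: [0.8, -1.0, -0.3]
width: 0.999
grip_force: 0.0
green 28 [544.99212041  74.24514249  82.14933833]
[547.11610472  73.8542052  263.16314084]
```

View pics/home.png

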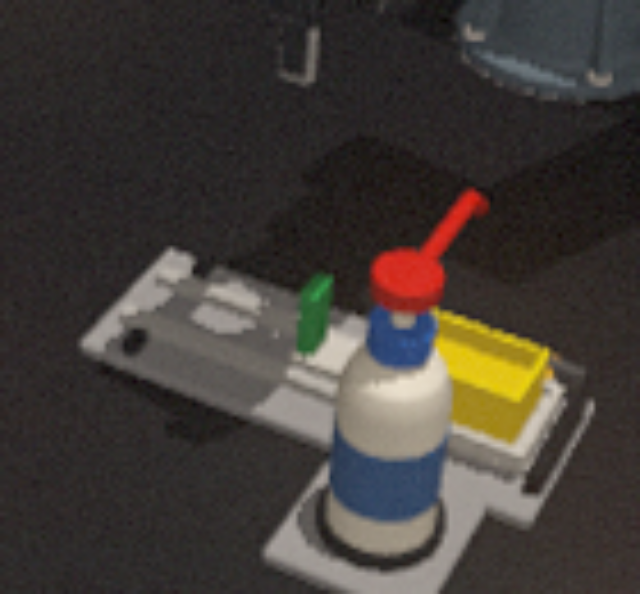

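The carriage is home: trough beyond the bottle at (500,370), carriage against the far stop, handle at (315,310). It moved about 144 mm, so it started about 5 mm off the loading stop. Next is the pump.

```bash
python3 -m crank '[[0,0,0.03,0],[0.03,0.04,0.03,0],[0.06,0.08,0.03,0],[0.085,0.11,0.03,0],[0.0985,0.1195,0.02,0],[0.0985,0.1195,0,0],[0.0985,0.1195,-0.01,0],[0.0985,0.1195,-0.01,0]]' 0 30
python3 -m crank '[[0,0,-0.005,0],[0,0,-0.01,0],[0,0,-0.015,0],[0,0,-0.02,0],[0,0,-0.02,0]]'
```

```text
t: 17.7
tool_pos: [643.1, 192.4, 248.6]
tcp_rot: [0.665, 0.747, -0.002, -0.001]
force: [-0.6, 0.1, 0.4]
width: -0.002
grip_force: 0.0
t: 18.32
tool_pos: [644.0, 193.3, 230.0]
tcp_rot: [0.664, 0.747, -0.0, -0.0]
force: [-0.1, 1.0, -1.3]
width: -0.002
grip_force: 0.0
```

```bash
python3 -m crank '[[0,0,-0.004,0],[0,0,-0.008,0],[0,0,-0.012,0],[0,0,-0.016,0],[0,0,-0.016,0]]'
python3 -m crank '[[0,0,-0.003,0],[0,0,-0.006,0],[0,0,-0.009,0],[0,0,-0.0105,0],[0,0,-0.0105,0]]'
```

```text
t: 18.95
tool_pos: [644.4, 193.3, 214.7]
tcp_rot: [0.664, 0.747, 0.0, -0.0]
force: [-1.1, 0.1, 2.2]
width: -0.0
grip_force: 1.3
t: 19.58
tool_pos: [644.5, 193.3, 204.3]
tcp_rot: [0.664, 0.747, 0.0, 0.0]
force: [-1.5, -0.4, 4.0]
width: -0.0
grip_force: 2.6
```

```bash
python3 -m crank '[[0,0,-0.001,0],[0,0,-0.002,0],[0,0,-0.003,0],[0,0,-0.003,0],[0,0,-0.003,0]]'
```

```text
t: 20.2
tool_pos: [644.6, 193.3, 204.0]
tcp_rot: [0.664, 0.747, 0.001, 0.001]
force: [-4.5, -1.6, 14.8]
width: 0.002
grip_force: 7.1
```

Cap bottomed at 204 mm with a hard stop (14.8 N). Now raise and return to the handle.

```bash
python3 -m crank '[[0,0,0.01,0],[0,0,0.025,0],[0,0,0.06,0],[0,0,0.1,0],[-0.03,-0.04,0.11,0],[-0.06,-0.08,0.11,0],[-0.09,-0.11,0.11,0],[-0.0995,-0.119,0.11,0]]' 0.0854
python3 -m crank '[[0,0,0,0],[0,0,0,0],[0,0,0,0]]'
python3 - <<'E'
from tray import *
pic,d,W=cloud("scene");H=cv2.cvtColor(pic,cv2.COLOR_RGB2HSV);h,s,v=H[...,0],H[...,1],H[...,2]
X,Y,Z=W[...,0],W[...,1],W[...,2]
g=(h>45)&(h<85)&(s>100)&(Y>0)&(Y<140)&(X>500)&(X<600)
p=W[g&(Z>79)];print("green",len(p),np.median(p,0))
m=((h<8)|(h>172))&(s>130)&(np.hypot(X-644,Y-193)<18)&(Z>190);print("cap z",np.percentile(W[m][:,2],[50,90]));print(r.get_obs()["tool_pos"])
E
```

```text
t: 21.2
tool_pos: [542.9, 73.1, 310.9]
tcp_rot: [0.665, 0.747, -0.001, -0.001]
force: [0.3, 0.8, 0.3]
width: 1.004
grip_force: 0.0
t: 21.58
tool_pos: [545.7, 75.0, 310.9]
tcp_rot: [0.664, 0.748, 0.0, 0.0]
force: [0.0, 0.1, 0.2]
width: 1.001
grip_force: 0.0
green 27 [543.80025617  74.20521029  82.67053442]
cap z [218.50363335 220.03804594]
[545.54572586  75.00394013 310.87898794]
```

Cap is back up (about 219 mm) and the carriage is still home. Grip the handle and pull.

```bash
python3 -m crank '[[-0.001,-0.001,-0.06,0],[-0.001,-0.001,-0.12,0],[-0.001,-0.001,-0.18,0],[-0.001,-0.001,-0.23,0],[-0.001,-0.001,-0.25,0],[-0.001,-0.001,-0.26,0],[-0.001,-0.001,-0.26,0]]'
python3 -m crank '[[0,0,0,0],[0,0,0,0],[0,0,0,0],[0,0,0,0],[0,0,0,0],[0,0,0,0],[0,0,0,0]]' 0.01 40
python3 -m crank '[[0.0004,-0.003,0,0],[0.0007,-0.006,0,0],[0.001,-0.009,0,0],[0.0014,-0.012,0,0],[0.0018,-0.015,0,0],[0.0023,-0.02,0,0],[0.003,-0.025,0,0],[0.003,-0.025,0,0]]'
```

```text
t: 22.5
tool_pos: [544.2, 73.5, 50.8]
tcp_rot: [0.664, 0.748, -0.0, -0.0]
force: [0.2, -0.5, 0.5]
width: 1.001
grip_force: 0.0
t: 23.38
tool_pos: [544.1, 73.2, 52.0]
tcp_rot: [0.664, 0.747, 0.0, 0.0]
force: [-0.9, 0.5, 7.0]
width: 0.32
grip_force: 42.1
t: 24.38
tool_pos: [547.3, 47.9, 52.0]
tcp_rot: [0.664, 0.748, 0.0, 0.001]
force: [-1.7, -2.1, 6.4]
width: 0.32
grip_force: 42.1
```

```bash
python3 -m crank '[[0.0007,-0.006,0,0],[0.0021,-0.018,0,0],[0.004,-0.034,0,0],[0.0063,-0.054,0,0],[0.0087,-0.074,0,0],[0.0108,-0.092,0,0],[0.0124,-0.106,0,0],[0.0133,-0.114,0,0]]'
python3 -m crank '[[0.0004,-0.003,0,0],[0.0007,-0.006,0,0],[0.0009,-0.008,0,0],[0.0009,-0.008,0,0]]'
python3 -m crank '[[0.0003,-0.002,0,0],[0.0004,-0.003,0,0],[0.0004,-0.003,0,0]]'
```

```text
t: 25.38
tool_pos: [561.7, -66.7, 52.0]
tcp_rot: [0.665, 0.747, 0.001, 0.001]
force: [2.5, 2.3, 5.9]
width: 0.324
grip_force: 42.1
t: 25.88
tool_pos: [562.7, -74.3, 52.0]
tcp_rot: [0.664, 0.747, 0.001, 0.002]
force: [2.7, 1.6, 6.1]
width: 0.321
grip_force: 42.0
t: 26.25
tool_pos: [562.8, -75.7, 52.0]
tcp_rot: [0.665, 0.747, 0.001, 0.001]
force: [3.1, 6.1, 5.0]
width: 0.32
grip_force: 42.1
```

```bash
python3 -m crank '[[0.0002,-0.002,0,0],[0.0004,-0.003,0,0],[0.0004,-0.003,0,0]]'
```

```text
t: 26.62
tool_pos: [562.8, -75.8, 51.9]
tcp_rot: [0.665, 0.747, 0.003, -0.001]
force: [4.0, 15.1, 6.9]
width: 0.319
grip_force: 42.3
```

Hard stop after 150 mm of travel. Relax, release and retreat.

```bash
python3 -m crank '[[-0.0002,0.002,0,0],[-0.0002,0.002,0,0]]'
python3 -m crank '[[0,0,0,0],[0,0,0,0],[0,0,0,0],[0,0,0,0],[0,0,0,0]]' 0.0854
python3 -m crank '[[0,0,0.03,0],[0,0,0.09,0],[0,0,0.15,0],[-0.03,-0.04,0.2,0],[-0.07,-0.08,0.2,0],[-0.1,-0.12,0.2,0],[-0.1,-0.12,0.2,0],[-0.1,-0.12,0.2,0]]'
python3 - <<'E'
from tray import *
pic,d,W=cloud("scene");H=cv2.cvtColor(pic,cv2.COLOR_RGB2HSV);h,s,v=H[...,0],H[...,1],H[...,2]
X,Y,Z=W[...,0],W[...,1],W[...,2]
m=(h>20)&(h<35)&(s>120)&(v>60)&(abs(X-549)<80)&(abs(Y-36)<90);p=W[m&(Z>68)];print(cv2.minAreaRect(p[:,:2].astype(np.float32)),np.percentile(p[:,2],[5,50,95]))
g=(h>45)&(h<85)&(s>100)&(Y>-120)&(Y<-30)&(X>520)&(X<600)
p=W[g&(Z>79)];print("green",len(p),np.median(p,0))
cv2.imwrite("pics/end.png",cv2.resize(pic[130:260,140:340],(800,520))[...,::-1])
E
```

```text
t: 26.88
tool_pos: [562.8, -75.7, 52.0]
tcp_rot: [0.665, 0.747, 0.002, 0.0]
force: [2.9, 8.4, 5.7]
width: 0.32
grip_force: 42.2
t: 27.5
tool_pos: [561.6, -77.9, 51.1]
tcp_rot: [0.665, 0.747, -0.0, -0.0]
force: [-1.3, -0.2, 0.6]
width: 0.999
grip_force: 0.0
t: 28.5
tool_pos: [461.7, -197.6, 251.1]
tcp_rot: [0.665, 0.747, 0.0, -0.0]
force: [0.3, -0.2, 1.2]
width: 1.003
grip_force: 0.0
((550.6638793945312, 30.76409149169922), (60.49567413330078, 111.72888946533203), 5.938162326812744) [68.77079566 72.2458143  74.95144934]
green 20 [563.8066081  -75.24450634  81.9078373 ]
```

View pics/end.png

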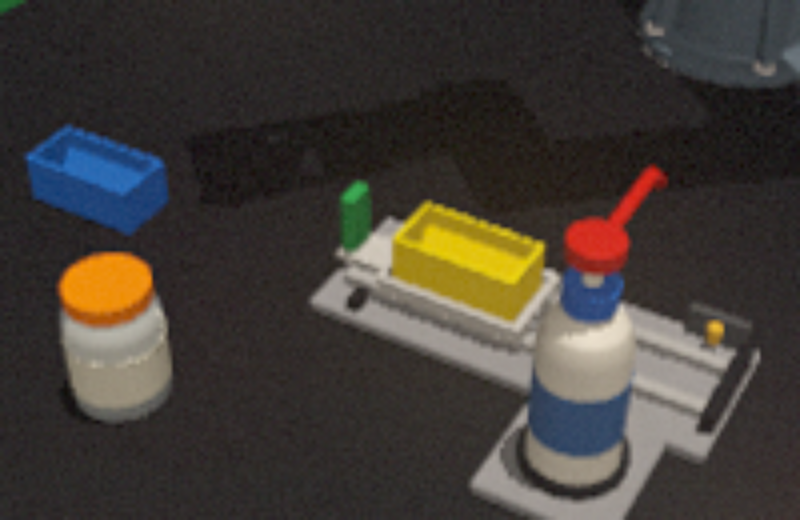

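The carriage is back at the loading stop (handle at 355,215), the trough is flat in the tray (470,260), the cap is up (597,245) and the robot is clear.

```bash
python3 -c "
from bench import ticket;print(ticket.hand_in())"
```

```text
the job is handed in; nothing more can be done
None
```

Job handed in at about 28.5 s: the yellow reservoir went flat into the tray, the carriage was pushed home against the far stop, the pump was pressed fully and sprang back, and the carriage was pulled back against the loading stop and released.

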